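# Clear the tea tin off the cash box lock, then key the lock open and hold it

### The job

A tea tin has toppled onto the keyhole of the blue cash box: stand it upright, lid up, back on the brown mat in the middle of the gap between the flask and the caddy, and let go of it. Then take the red-headed key from the wooden key holder, work it fully home in the lock before you turn it (two pins are sticky: ease past them with a little wiggle, don't force it), and turn it clockwise a quarter turn to draw the sprung bolt. Finish while still gripping the key and holding it turned, so that I can lift the lid; leave the flask, the caddy, the cup and the brass key as they are.

Things in the scene. Friction and masses are not known exactly. Their poses are not given: they have to be found in the camera images.
- tin: red tea tin with a gold lid, 50 x 50 x 110 mm, about 0.16 kg. Origin: centre of its base; z runs 110 mm from the base to the gold lid, x and y square to its sides. It starts lying on one side on the cash box over the keyhole, axis level 25 mm above the deck, gold lid to the robot's left, within 15 degrees of the box's long (y) direction
- gap (a point): the tin's place: middle of the gap between flask and caddy, on the top face of the fixed brown rubber mat (360 x 110 mm, 2 mm thick). Its x axis runs along the row: caddy at -x (near the robot), flask at +x; about 160 mm is free between the two
- flask: green steel flask with a black push-release lid, 66 mm diameter, 226 mm tall, standing on the mat 114 mm to +x of the gap's middle; origin: centre of its base. Leave it
- caddy: cream tea caddy with a green hinged lid, 87 x 87 mm, 110 mm tall, standing on the mat 122 mm to -x of the gap's middle; origin: centre of its base. Leave it
- cup: white porcelain cup with a handle, 76 mm diameter, 66 mm tall, standing beyond the key holder; origin: centre of its base. Leave it
- key: key with a moulded red head. Origin: flat underside (shoulder) of the head, on the key's axis; z up out of the head. Head 28 mm (x) x 10 mm (y) x 36 mm high: grip it across y. Steel blade 9 mm (x) x 3.4 mm (y), 28 mm long below the origin, its last 4.5 mm tapered to a point. 30 g. Starts upright in a slot of the key holder, blade down, shoulder on the ledge; lift it 30 mm straight up to free it
- spare: brass key with a bare round brass bow, 8 mm thick, 26 mm high, standing in the holder's other slot 84 mm away along the holder; origin as for the red key. Which key stands in which slot varies. Leave it
- rack: wooden letter and key holder, fixed. Origin: on the floor under the centre of its slotted ledge; ledge top 60 mm up, 52 mm (x) x 180 mm (y), key slots at y = -42 and +42 mm, keys' x along its x. On its -x side (towards the robot) two boards for letters, the nearer face 26 mm from the slots' line, boards up to 105 mm and letters up to 115 mm tall
- keyhole (a point): mouth of the lock cylinder, centre of its face, flush with the box's deck, 80 mm up. Slot along this x axis: 10.4 x 4.6 mm, bevelled mouth, 31 mm deep. The frame is the box's and does not turn. The key fits either way round and is home when its shoulder meets the deck. Two sticky pins at the +x end, 12 and 20 mm down, each stop a straight push of under 8 to 12 N; rocking along x helps
- cashbox: blue steel cash box, fixed, 210 mm (x) x 240 mm (y) x 80 mm high. Origin: centre of its underside. Its top is a fixed deck over the 77 mm nearest the robot, with the keyhole 67 mm to -x of the centre, then a lid hinged on the far edge, shut, at the same height with a flat-lying wire handle 7 mm high
- cylinder (a joint): turn of the lock cylinder, rad: 0 locked, grows clockwise seen from above, end stop at 1.60. A spring turns it back: about 0.03 N m at the start, 0.10 N m at a quarter turn. The key has about 0.14 rad of play in the slot either way
- bolt (a joint): how far the cylinder has drawn the bolt, m: 0 locked, 0.0094 at a quarter turn, when it is clear of the lid's keeper

How it is judged (in metres and radians):
On the way, in this order (a step that is already met when the one before it is completed fails the run):
1. the tin stands upright, lid up, on the mat in the gap, let go (angle between tin's own z axis and vertical below 0.1 rad and z of tin in the frame of gap below 0.005 m and x of tin in the frame of gap between -0.03 and 0.03 m and y of tin in the frame of gap between -0.028 and 0.028 m and linear speed of tin below 0.03 m/s and contact force between the fingers and tin below 0.1 N), for 0.2 s.
2. the key is fully home in the cylinder, not yet turned (z of key in the frame of keyhole below 0.003 m and horizontal distance between key and keyhole below 0.004 m and angle between key's own z axis and vertical below 0.12 rad and value of joint cylinder below 0.35 rad), for 0.1 s.
3. the key is turned a quarter clockwise and the bolt drawn (value of joint cylinder above 1.4 rad and value of joint bolt above 0.008 m), for 0.2 s.
At the end, for the whole second after the job is handed in: Red key gripped (over 2 N), home in the lock (shoulder within 4 mm, upright within 7 deg), cylinder held turned 1.40 rad or more, bolt drawn over 8 mm; tin upright (6 deg), lid up, on the mat, base centre within 30 mm along and 28 mm across the row of the gap's middle (all of step 3 and velocity of joint cylinder below 0.15 rad/s and z of key in the frame of keyhole below 0.004 m and horizontal distance between key and keyhole below 0.004 m and angle between key's own z axis and vertical below 0.12 rad and contact force between the fingers and key above 2 N and angle between tin's own z axis and vertical below 0.1 rad and z of tin in the frame of gap below 0.005 m and x of tin in the frame of gap between -0.03 and 0.03 m and y of tin in the frame of gap between -0.028 and 0.028 m); the arm keeps its last pose, push and grip.
It fails at once if the cylinder is turned before the key is fully home (value of joint cylinder above 0.45 rad and z of key in the frame of keyhole above 0.006 m).
It fails at once if flask, caddy or cup shoved more than 20 mm or tipped (distance of any of flask, caddy, cup from where it was at the start of the episode above 0.02 m or angle between any of flask, caddy, cup's own z axis and vertical above 0.25 rad).
It fails at once if the brass key is taken or shoved out of place (distance of spare from where it was at the start of the episode above 0.012 m).
It fails at once if the key is forced: it presses on the lock with over 80 N (contact force between key and cashbox above 80 N).
It also fails if it takes over 72 s, if anything falls off the work surface, if the arm or the gripper's body presses on something with over 40 N, if the wrist force passes 120 N, or if a joint passes its speed limit or range.

### The arm

A 6-joint arm with a two-finger parallel gripper is mounted at the origin on the work surface. World frame = base frame: x ahead of the robot, y to its left, z up, the work surface at z = 0. Lengths are in m, angles in degrees, forces in N, time in s.
With the tool pointing down it reaches from about 0.225 to 0.725 m from the base axis. Payload 3.1 kg.
Tool frame: the origin (TCP) lies midway between the tips of the shut fingers; the grasp point (between the pads) lies 19 mm behind it; y points along the fingers, z is the direction in which the jaws open and shut, and the axes are right-handed (so a half turn about y gives the same grasp; the last joint's range is limited). The gripper opens to 85 mm and grips with 20 to 120 N. Pads are 22 mm wide; open, the fingers measure 114 mm over their backs; the gripper's body (76 mm by 85 mm) begins 54 mm behind the grasp point. The pads swing forward as they close: fully open they stand 13 mm farther back than shut.
Start: joints at [64.87, 2.75, 5.684, 92.934, 0, 82.678], TCP at [0.161, 0.5, 0.231] pointing down, gripper open.
Joint ranges: [-166.93, 166.93], [-56.73, 111.36], [-69.38, 81.34], [-121.58, 131.49], [-85.45, 84.26], [-180, 180]. Speed limits (degrees/s): [159.86, 159.86, 180, 180, 180, 180].

### API

Orientations are given as a 3x3 rotation matrix whose columns are the frame's x, y, z axes.
In Python, from bench import read_state, cams, hand_in, nets gives the robot as it stands.
- The arm moves only by the tool apply_moves, never from a script. Its argument "plan" is text: rows parted by semicolons, each of 5 numbers parted by spaces: the shift along the tool's x, y, z in m, then the turn about the tool's y in rad, then the opening in per cent of the stroke, from 0 (shut) to 100 (fully open). A call has 1 to 8 rows; each row is the pose to reach, as a shift and turn from the pose measured when the call began, along the tool's axes at that moment; what a row does not reach only later rows make up. A row lasts 1/12 s, in which the tool goes at most 41.7 mm and 7.16 degrees, less where a joint would pass 70% of its speed; a pose out of reach is approached as far as the arm can. A call with a gripper value outside its range is refused whole. The fingers move at their own pace and stop on an object; "force" is the grip in N (left out, the last holds). Time passes only in rows, so rows that repeat a pose let the fingers close. It gives the time, the measured TCP pose, the force and the opening at its end, in the units of the state.
- read_state(): the state, without advancing time (a new reading comes with each control period).
- cams.snapshot(name): name is "scene" or "side" or "wrist"; returns a dict with "pixels" (480x640x3 uint8, blue, green, red), "depth" (480x640 float32, m along the optical axis (not along the pixel's ray), 0 where there is no reading), "fx", "fy", "cx", "cy" (pixels), "camera_from_world" (4x4, takes a point from world to camera coordinates). Camera axes: x right, y up, looking along -z (the intrinsics and any distortion apply to the point x, -y, -z); pixel columns grow to the right and rows downward; lengths in m; the calibration is good to about 2 mm. A picture is of the moment at which its call begins.
- hand_in(): hands the job in, once; it reports no verdict.
Trained networks look in a picture, given as the dict that the camera call returned (one of the last four; its "shot" number tells which), for a name from the list of things; names that differ only in an ending like _2 or _b are one class to them, and where a whole thing is asked for, a point or a joint stands for the part that bears it (a point fixed in the world has none). Each returns a list of dicts, best first, with "conf" (0 to 1); they miss things now and then, are a little off and sometimes report something else, mostly with a low value. They report only what shows in the picture. A call takes as long as a camera call.
- nets.look_for(picture, label): "xyz" ([x, y, z] in m, in world coordinates, good to about 4 mm: the middle of the surface that is visible of it).
- nets.outline_of(picture, label): "region" (480x640 bool, what is visible of it).
The state is a dict: "t": time; "qpos": joint angles; "joint_vel": joint speeds; "tau": joint torques, N m; "eef_pos": TCP position; "orientation": TCP orientation; "wrist_force": force on the tool from outside, world axes, zero at the start; "wrist_torque": the same for the moment, N m; "gripper_width": finger opening in m.
Only numpy, scipy, OpenCV 4.12 (cv2) and the standard library are available. Lean on these libraries where they do the work, as an engineer would, in place of code of your own. Each camera call takes 0.05 s, during which the arm holds its last target. There are 200 camera calls.

## Working session

There is one attempt and no reset: what is moved stays moved. The work goes in short steps, Python scripts to look and compute and a tool call to move; the robot and the scene stay as the last step left them, time stands still between calls to the robot, and variables do not carry over. Pictures are saved under pics/ and viewed, about 8 in all and at most 12, crops included, and the job is handed in when it is done.

Besides the shell and the picture viewer there is one more tool, called after "Emit:" by a JSON object that holds its "fn" and its "kwargs". apply_moves: Moves the arm, as the interface text tells. Its arguments: {"type":"object","properties":{"plan":{"type":"string"},"force":{"type":"number"}},"required":["plan"]}

```bash
mkdir -p pics; ls
cat > h.py <<'E'
import numpy as np, cv2
from bench import read_state, cams, hand_in, nets
def world(s,u,v):
    d=s["depth"][v,u]; P=np.stack([(u-s["cx"])/s["fx"]*d,-(v-s["cy"])/s["fy"]*d,-d,np.ones_like(d)],-1)
    return (P@np.linalg.inv(s["camera_from_world"]).T)[...,:3]
def cloud(s,m=None):
    if m is None: m=s["depth"]>0
    v,u=np.nonzero(m&(s["depth"]>0)); return world(s,u,v)
E
python3 - <<'E'
from h import *
st=read_state(); print(st["eef_pos"],np.round(st["orientation"],3),st["gripper_width"],st["t"])
ims=[]
for n in ["scene","side"]:
    s=cams.snapshot(n); ims.append(s["pixels"]); print(n,s.get("shot"),[k for k in s])
    np.savez(f"/tmp/{n}.npz",**{k:v for k,v in s.items() if k!="shot"})
    for l in ["tin","flask","caddy","cup","key","spare","rack","cashbox","keyhole"]:
        r=nets.look_for(s,l); print(l,[(np.round(x["xyz"],3).tolist(),round(x["conf"],2)) for x in r[:2]])
cv2.imwrite("pics/a.png",ims[0]); cv2.imwrite("pics/b.png",ims[1])
E
```

```text
pics
[0.16028902 0.49926702 0.23010203] [[ 0.952 -0.001  0.306]
 [-0.306 -0.002  0.952]
 [-0.    -1.    -0.002]] 0.08539067974525459 0.0
scene 1 ['pixels', 'depth', 'fx', 'fy', 'cx', 'cy', 'camera_from_world', 'shot']
tin [([0.541, -0.036, 0.133], 0.68)]
flask [([0.646, -0.308, 0.146], 0.96)]
caddy [([0.422, -0.334, 0.092], 0.72), ([0.528, -0.312, 0.003], 0.46)]
cup [([0.671, 0.341, 0.037], 0.97), ([0.538, -0.034, 0.134], 0.56)]
key []
spare []
rack [([0.483, 0.344, 0.06], 0.86)]
cashbox [([0.639, -0.012, 0.079], 0.91)]
keyhole [([0.635, -0.012, 0.079], 0.58)]
side 2 ['pixels', 'depth', 'fx', 'fy', 'cx', 'cy', 'camera_from_world', 'shot']
tin [([0.522, -0.0, 0.13], 0.8)]
flask [([0.619, -0.298, 0.123], 0.76)]
caddy [([0.383, -0.304, 0.086], 0.88)]
cup [([0.667, 0.352, 0.036], 0.86)]
key [([0.503, 0.312, 0.084], 0.77)]
spare [([0.501, 0.388, 0.076], 0.5), ([0.501, 0.312, 0.082], 0.48)]
rack [([0.474, 0.387, 0.06], 0.57)]
cashbox [([0.595, 0.053, 0.08], 0.78), ([0.502, 0.313, 0.083], 0.18)]
keyhole [([0.591, 0.056, 0.081], 0.57)]
```

View pics/a.png

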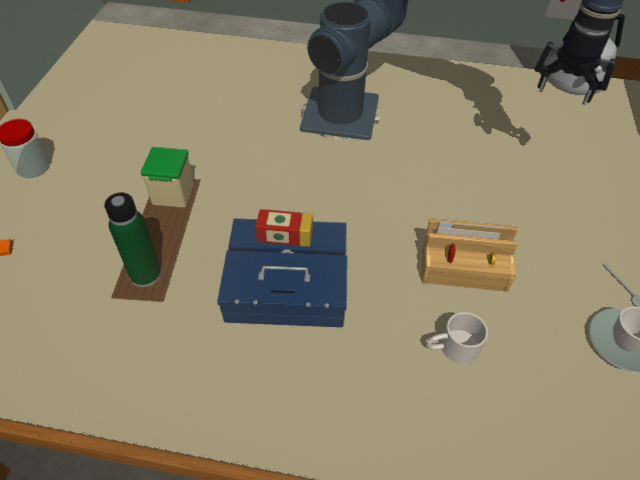

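View pics/b.png

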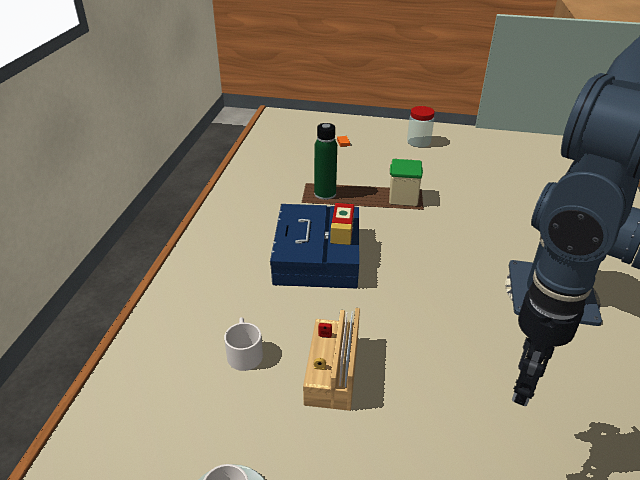

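Run:
```python
from h import *
for n in ["scene","side"]:
    s=np.load(f"/tmp/{n}.npz"); P=cloud(s)
    def rep(nm,m):
        Q=P[m]; 
        if len(Q)>20: print(n,nm,len(Q),np.round(np.percentile(Q,[2,50,98],0),3).tolist())
        return Q
    x,y,z=P.T
    t=rep("tin",(abs(y)<.14)&(x>.4)&(x<.64)&(z>.1)&(z<.14))
    top=t[t[:,2]>.124]
    if len(top)>20: print(cv2.minAreaRect((top[:,:2]*1000).astype(np.float32)),top[:,2].mean())
    d=rep("deck",(abs(y)<.2)&(x>.4)&(z>.074)&(z<.084)); print("box",cv2.minAreaRect((d[:,:2]*1000).astype(np.float32)))
    c=rep("caddytop",(y<-.2)&(x<.5)&(z>.09)&(z<.125)); c=c[c[:,2]>.105]; 
    if len(c)>20: print(cv2.minAreaRect((c[:,:2]*1000).astype(np.float32)))
    f=rep("flask",(y<-.2)&(x>.5)&(z>.05)&(z<.24)); f=f[f[:,2]>.21]
    if len(f)>20: print(cv2.minEnclosingCircle((f[:,:2]*1000).astype(np.float32)))
    rep("keys",(y>.22)&(y<.45)&(x>.485)&(x<.53)&(z>.065)&(z<.11)); 
    l=rep("ledge",(y>.22)&(y<.47)&(x>.48)&(x<.56)&(z>.055)&(z<.064)); print(cv2.minAreaRect((l[:,:2]*1000).astype(np.float32)))
```

```text
scene tin 1516 [[0.5, -0.089, 0.102], [0.536, -0.035, 0.129], [0.551, 0.017, 0.133]]
((523.4332275390625, -37.7103157043457), (53.672916412353516, 110.12417602539062), 5.043895244598389) 0.12982051601916497
scene deck 8508 [[0.481, -0.14, 0.076], [0.612, -0.014, 0.08], [0.694, 0.099, 0.083]]
box ((584.8941040039062, -22.673614501953125), (216.33309936523438, 245.3265838623047), 8.310911178588867)
scene caddytop 3473 [[-0.225, -0.885, 0.091], [0.361, -0.702, 0.112], [0.43, -0.302, 0.124]]
((188.6962127685547, -696.4437255859375), (896.0911865234375, 348.79400634765625), 44.09299087524414)
scene flask 2590 [[0.603, -0.343, 0.055], [0.64, -0.309, 0.164], [0.653, -0.29, 0.228]]
((620.967041015625, -322.1264343261719), 28.337791442871094)
scene keys 184 [[0.49, 0.298, 0.066], [0.506, 0.306, 0.084], [0.517, 0.39, 0.097]]
scene ledge 1541 [[0.481, 0.258, 0.056], [0.507, 0.342, 0.06], [0.53, 0.432, 0.063]]
((505.7545471191406, 345.2042236328125), (52.41381072998047, 182.37767028808594), 0.633100688457489)
side tin 712 [[0.499, -0.086, 0.102], [0.523, -0.013, 0.129], [0.549, 0.021, 0.133]]
((
[... 224 characters left out ...]
34375, -20.678756713867188), (210.9423828125, 252.99468994140625), 7.954946517944336)
side caddytop 1885 [[-0.138, -0.889, 0.091], [0.34, -0.722, 0.111], [0.427, -0.299, 0.123]]
((237.03677368164062, -677.5926513671875), (828.6819458007812, 328.327392578125), 48.832950592041016)
side flask 9776 [[0.599, -1.813, 0.053], [1.756, -0.805, 0.138], [1.766, -0.291, 0.235]]
((1189.1878662109375, -880.3119506835938), 825.0007934570312)
side keys 282 [[0.491, 0.302, 0.066], [0.503, 0.309, 0.081], [0.519, 0.394, 0.096]]
side ledge 1369 [[0.481, 0.259, 0.057], [0.504, 0.357, 0.06], [0.53, 0.436, 0.063]]
((504.50897216796875, 345.9992370605469), (49.912044525146484, 184.8146209716797), 3.649350881576538)
```

Pictures: the tin lies on the deck at scene (285,228) with its gold lid to +y. The red key is in the holder at (451,254), brass key at (493,260). Flask (135,240) and caddy (170,177) stand on the mat.

```bash
cat >> h.py <<'E'
def go(p,yaw):
    "shift rows for target TCP p, with tool z axis at world yaw (deg, mod 180)"
    st=read_state(); R=np.array(st["orientation"]); e=np.array(st["eef_pos"])
    cur=np.degrees(np.arctan2(R[1,2],R[0,2])); d=(yaw-cur+90)%180-90
    print("pos",np.round(e,4),"yaw",round(cur,2),"q",np.round(st["qpos"],1),"t",st["t"])
    print("shift",np.round(R.T@(np.array(p)-e),4),"turn",round(-np.radians(d),3))
E
python3 - <<'E'
from h import *
from scipy.optimize import least_squares
for n in ["scene","side"]:
    s=np.load(f"/tmp/{n}.npz"); P=cloud(s); P=P[(P[:,1]<-.2)&(P[:,1]>-.5)&(P[:,0]<.75)&(P[:,0]>.25)]
    x,y,z=P.T
    c=P[(z>.105)&(z<.118)&(x<.48)]; print("caddy",cv2.minAreaRect((c[:,:2]*1000).astype(np.float32)))
    f=P[(z>.03)&(z<.15)&(x>.55)]
    r=least_squares(lambda p:np.hypot(f[:,0]-p[0],f[:,1]-p[1])-.033,[.62,-.322],loss="soft_l1",f_scale=.002); print("flask",r.x)
go([.522,.012,.2],5)
E
```

```text
caddy ((387.05938720703125, -343.0535888671875), (91.34197998046875, 89.02755737304688), 5.585688591003418)
flask [ 0.61933024 -0.32297932]
caddy ((386.3356018066406, -340.2950134277344), (89.24478149414062, 92.71226501464844), 4.901952266693115)
flask [ 0.62251308 -0.32285631]
pos [0.1606 0.4998 0.2313] yaw 72.19 q [64.9  2.7  5.7 92.9  0.  82.7] t 1.0
shift [ 0.4933  0.0313 -0.3539] turn 1.173
```

Emit:
{"fn": "apply_moves", "kwargs": {"plan": "0.49 0.03 -0.35 1.17 100;0.49 0.03 -0.35 1.17 100;0.49 0.03 -0.35 1.17 100;0.49 0.03 -0.35 1.17 100;0.49 0.03 -0.35 1.17 100;0.49 0.03 -0.35 1.17 100;0.49 0.03 -0.35 1.17 100;0.49 0.03 -0.35 1.17 100", "force": 20}}

```text
t: 1.67
eef_pos: [0.3602, 0.2311, 0.215]
orientation: [[0.251, 0.001, 0.968], [-0.968, 0.001, 0.251], [-0.0, -1.0, 0.001]]
wrist_force: [0.3, 0.0, 0.2]
gripper_width: 0.0854
```

```bash
python3 -c "
from h import *
go([.522,.012,.2],5)"
```

```text
pos [0.3602 0.2311 0.215 ] yaw 14.56 q [ 23.7 -12.  -10.   91.9   0.   99.1] t 1.6667
shift [0.2527 0.015  0.1015] turn 0.167
```

Emit:
{"fn": "apply_moves", "kwargs": {"plan": "0.253 0.0 0.101 0.167 100;0.253 0.0 0.101 0.167 100;0.253 0.0 0.101 0.167 100;0.253 0.0 0.101 0.167 100;0.253 0.0 0.101 0.167 100;0.253 0.0 0.101 0.167 100;0.253 0.0 0.101 0.167 100;0.253 0.0 0.101 0.167 100"}}

```text
t: 2.33
eef_pos: [0.5239, 0.0072, 0.2141]
orientation: [[0.081, 0.002, 0.997], [-0.997, -0.001, 0.081], [0.002, -1.0, 0.002]]
wrist_force: [-0.2, -0.5, -0.1]
gripper_width: 0.0854
```

Run:
```python
from h import *
s=cams.snapshot("wrist"); cv2.imwrite("pics/c.png",s["pixels"])
P=cloud(s); x,y,z=P.T
t=P[(z>.12)&(z<.14)&(x>.46)&(x<.6)&(y>-.13)&(y<.06)]; print(cv2.minAreaRect((t[:,:2]*1000).astype(np.float32)),np.percentile(t,[1,50,99],0).round(3))
go([.52,.02,.09],5)
```

```text
((523.9634399414062, -36.32196807861328), (49.74391555786133, 109.87460327148438), 4.136789321899414) [[ 0.498 -0.089  0.123]
 [ 0.524 -0.029  0.13 ]
 [ 0.549  0.019  0.132]]
pos [0.5223 0.0094 0.2143] yaw 4.75 q [-6.3  2.2  3.1 91.   0.  78.9] t 2.3833
shift [-0.0107  0.1243 -0.0015] turn -0.004
```

View pics/c.png

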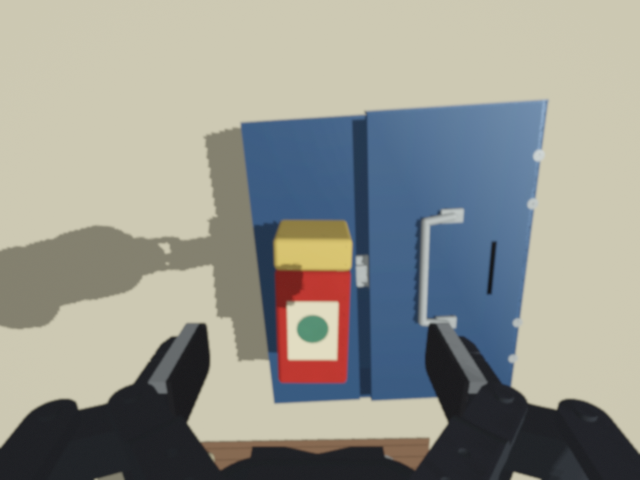

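Emit:
{"fn": "apply_moves", "kwargs": {"plan": "-0.009 0.125 -0.002 0.01 100;-0.009 0.125 -0.002 0.01 100;-0.009 0.125 -0.002 0.01 100;-0.009 0.125 -0.002 0.01 100;-0.009 0.125 -0.002 0.01 100;-0.009 0.125 -0.002 0.01 0;-0.009 0.125 -0.002 0.01 0;-0.009 0.125 -0.002 0.01 0", "force": 20}}

```text
t: 3.05
eef_pos: [0.5233, 0.0182, 0.0944]
orientation: [[0.073, 0.009, 0.997], [-0.997, -0.0, 0.073], [0.001, -1.0, 0.009]]
wrist_force: [-1.0, -0.0, 0.8]
gripper_width: 0.0514
```

Emit:
{"fn": "apply_moves", "kwargs": {"plan": "0 0 0 0 0;0 0 0 0 0;0 0 0 0 0;0 0 0 0 0"}}

```text
t: 3.38
eef_pos: [0.5237, 0.0181, 0.0949]
orientation: [[0.073, 0.01, 0.997], [-0.997, -0.0, 0.073], [0.001, -1.0, 0.01]]
wrist_force: [0.6, 0.2, -1.4]
gripper_width: 0.0497
```

Emit:
{"fn": "apply_moves", "kwargs": {"plan": "0 -0.02 0 0 0;0 -0.04 0 0 0;0 -0.06 0 0 0;0 -0.08 0 0 0;0 -0.1 0 0 0;0 -0.12 0 0 0;0 -0.12 0 0 0;0 -0.12 0 0 0"}}

```text
t: 4.05
eef_pos: [0.5234, 0.018, 0.2156]
orientation: [[0.073, 0.012, 0.997], [-0.997, -0.0, 0.073], [0.001, -1.0, 0.012]]
wrist_force: [0.3, -0.0, -2.7]
gripper_width: 0.0496
```

```bash
cat > look.py <<'E'
from h import *
import sys
st=read_state(); e=np.array(st["eef_pos"])
s=cams.snapshot("side"); P=cloud(s)
if len(sys.argv)>1:
    r=nets.outline_of(s,"tin")
    if r:
        T=cloud(s,r[0]["region"]); print("conf",r[0]["conf"],np.percentile(T,[3,50,97],0).round(3))
    p=s["camera_from_world"]@np.append(e,1); u=int(s["cx"]-s["fx"]*p[0]/p[2]); v=int(s["cy"]+s["fy"]*p[1]/p[2])
    u=np.clip(u,100,540); v=np.clip(v,80,400); cv2.imwrite("pics/"+sys.argv[1],cv2.resize(s["pixels"][v-80:v+80,u-100:u+100],None,fx=3,fy=3))
E
python3 look.py d.png
```

```text
conf 0.7 [[ 0.501 -0.028  0.205]
 [ 0.525  0.016  0.241]
 [ 0.547  0.021  0.253]]
```

View pics/d.png

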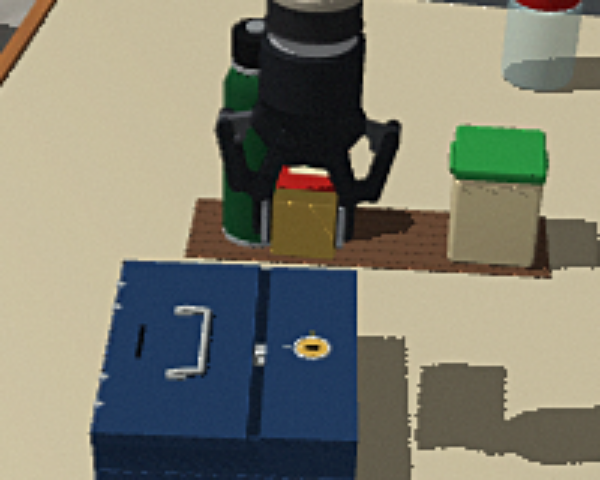

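The tin is still level in the grip, lid end facing the side camera, and the keyhole shows on the deck near crop (313,347). I'll lower it close to the deck and ease the grip so it can pivot.

Emit:
{"fn": "apply_moves", "kwargs": {"plan": "0 0.04 0 0 0;0 0.08 0 0 0;0 0.105 0 0 0;0 0.11 0 0 0;0 0.11 0 0 57;0 0.11 0 0 57;0 0.11 0 0 57.5;0 0.11 0 0 57.5"}}

```text
t: 4.82
eef_pos: [0.5244, 0.018, 0.1056]
orientation: [[0.073, 0.012, 0.997], [-0.997, -0.0, 0.073], [0.001, -1.0, 0.011]]
wrist_force: [0.5, 0.1, -0.9]
gripper_width: 0.0496
```

```bash
cat > tilt.py <<'E'
from h import *
st=read_state(); e=np.array(st["eef_pos"])
s=cams.snapshot("side")
r=nets.outline_of(s,"tin")
print("tcp",e.round(4),"w",round(st["gripper_width"],4),"F",np.round(st["wrist_force"],1),"t",st["t"])
for x in r[:1]:
    T=cloud(s,x["region"]); T=T[np.hypot(*(T[:,:2]-e[:2]).T)<.14]; print("conf",x["conf"],np.percentile(T,[3,50,97],0).round(3).tolist())
# lid face plane
    m=T.mean(0); U=np.linalg.svd(T-m)[2]; print("normal",U[2].round(2))
    bgr=s["pixels"][x["region"]].astype(int); print("red frac",np.mean((bgr[:,2]>2*bgr[:,1])))
E
python3 tilt.py
```

```text
tcp [0.5244 0.018  0.1056] w 0.0496 F [ 0.5  0.1 -0.9] t 4.8167
conf 0.96 [[0.503, -0.02, 0.095], [0.527, 0.015, 0.132], [0.549, 0.022, 0.144]]
normal [0.01 0.86 0.5 ]
red frac 0.16666666666666666
```

Emit:
{"fn": "apply_moves", "kwargs": {"plan": "0 0 0 0 58;0 0 0 0 58;0 -0.008 0 0 58;0 -0.016 0 0 58;0 -0.016 0 0 58;0 -0.016 0 0 58"}}

```text
t: 5.42
eef_pos: [0.5249, 0.018, 0.1225]
orientation: [[0.073, 0.013, 0.997], [-0.997, -0.0, 0.073], [0.001, -1.0, 0.013]]
wrist_force: [-0.5, 1.3, -1.1]
gripper_width: 0.0497
```

```bash
python3 tilt.py
```

```text
tcp [0.5249 0.018  0.1225] w 0.0497 F [-0.5  1.3 -1.1] t 5.4167
conf 0.67 [[0.503, -0.024, 0.113], [0.527, 0.016, 0.149], [0.55, 0.021, 0.161]]
normal [-0.37 -0.82 -0.45]
red frac 0.17383177570093458
```

Emit:
{"fn": "apply_moves", "kwargs": {"plan": "0 0 0 0 58.3;0 0 0 0 58.3;0 0 0 0 58.6;0 0 0 0 58.6;0 0 0 0 58.9;0 0 0 0 58.9"}}

```text
t: 6.02
eef_pos: [0.5242, 0.018, 0.1216]
orientation: [[0.073, 0.012, 0.997], [-0.997, -0.0, 0.073], [0.001, -1.0, 0.012]]
wrist_force: [-0.3, 0.2, 0.0]
gripper_width: 0.0504
```

```bash
python3 tilt.py
```

```text
tcp [0.5242 0.018  0.1216] w 0.0504 F [-0.3  0.2  0. ] t 6.0167
conf 0.86 [[0.502, -0.059, 0.083], [0.527, 0.017, 0.128], [0.551, 0.029, 0.133]]
normal [0.6  0.35 0.72]
red frac 0.21447368421052632
```

Emit:
{"fn": "apply_moves", "kwargs": {"plan": "0 0.015 0 0 62;0 0.028 0 0 62;0 0.028 0 0 57;0 0.028 0 0 57;0 0.028 0 0 57;0 0.01 0 0 57;0 0 0 0 57;0 0 0 0 58"}}

```text
t: 6.78
eef_pos: [0.5265, 0.0178, 0.1252]
orientation: [[0.073, 0.018, 0.997], [-0.997, -0.001, 0.073], [0.002, -1.0, 0.018]]
wrist_force: [1.1, 0.5, -1.2]
gripper_width: 0.0504
```

Emit:
{"fn": "apply_moves", "kwargs": {"plan": "0 0 0 0 58.1;0 0 0 0 58.1;0 0 0 0 58.2;0 0 0 0 58.2;0 0 0 0 58.3;0 0 0 0 58.3;0 0 0 0 58.4;0 0 0 0 58.4"}}

```text
t: 7.45
eef_pos: [0.5263, 0.0178, 0.125]
orientation: [[0.073, 0.017, 0.997], [-0.997, -0.001, 0.073], [0.002, -1.0, 0.017]]
wrist_force: [0.3, -0.3, -1.8]
gripper_width: 0.05
```

```bash
python3 tilt.py
```

```text
tcp [0.5263 0.0178 0.125 ] w 0.05 F [ 0.3 -0.3 -1.8] t 7.45
conf 0.93 [[0.504, -0.018, 0.118], [0.527, 0.023, 0.155], [0.548, 0.03, 0.166]]
normal [-0.05  0.81  0.59]
red frac 0.17286245353159851
```

Emit:
{"fn": "apply_moves", "kwargs": {"plan": "0 0 0 0 58.5;0 0 0 0 58.5;0 0 0 0 58.5;0 0 0 0 58.5"}}

```text
t: 7.88
eef_pos: [0.5264, 0.0178, 0.1252]
orientation: [[0.073, 0.018, 0.997], [-0.997, -0.001, 0.073], [0.002, -1.0, 0.018]]
wrist_force: [0.7, 0.7, -2.1]
gripper_width: 0.05
```

```bash
python3 tilt.py
```

```text
tcp [0.5264 0.0178 0.1252] w 0.05 F [ 0.7  0.7 -2.1] t 7.8833
conf 0.62 [[0.504, -0.016, 0.121], [0.528, 0.023, 0.156], [0.549, 0.03, 0.166]]
normal [-0.04  0.76  0.65]
red frac 0.1784313725490196
```

Emit:
{"fn": "apply_moves", "kwargs": {"plan": "0 0 0 0 58.6;0 0 0 0 58.6;0 0 0 0 58.6"}}

```text
t: 8.23
eef_pos: [0.5266, 0.0177, 0.1254]
orientation: [[0.073, 0.018, 0.997], [-0.997, -0.001, 0.073], [0.002, -1.0, 0.018]]
wrist_force: [-0.7, -0.4, -1.4]
gripper_width: 0.0499
```

```bash
python3 tilt.py
```

```text
tcp [0.5266 0.0177 0.1254] w 0.0499 F [-0.7 -0.4 -1.4] t 8.2333
conf 0.81 [[0.504, -0.059, 0.12], [0.529, 0.024, 0.145], [0.551, 0.035, 0.162]]
normal [0.05 0.1  0.99]
red frac 0.11912751677852348
```

```bash
python3 look.py e.png
```

```text
conf 0.67 [[ 0.504 -0.055  0.119]
 [ 0.528  0.023  0.145]
 [ 0.55   0.035  0.162]]
```

View pics/e.png

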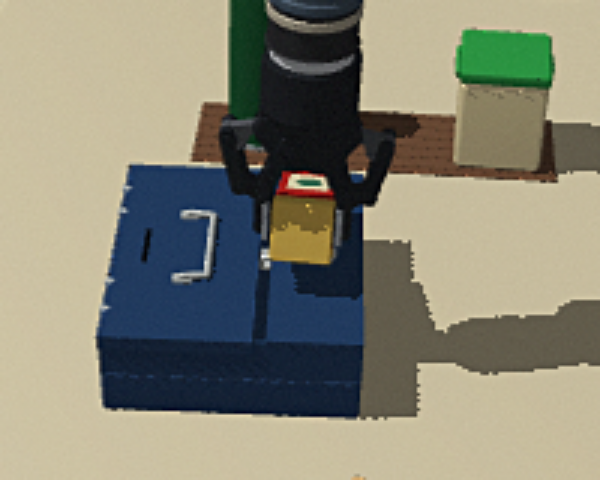

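Crop e.png: the gold end is at (302,235). The measured lid edges fit the base having swung down to the deck by about 17 degrees. I'll carry on with an arc around the base edge.

Emit:
{"fn": "apply_moves", "kwargs": {"plan": "0.004 -0.005 0 0 58.6;0.008 -0.01 0 0 58.6;0.012 -0.014 0 0 58.6;0.016 -0.018 0 0 58.6;0.021 -0.022 0 0 58.6;0.026 -0.026 0 0 58.6;0.032 -0.03 0 0 58.6;0.038 -0.033 0 0 58.6"}}

```text
t: 9.1
eef_pos: [0.529, -0.0207, 0.1592]
orientation: [[0.073, 0.019, 0.997], [-0.997, -0.001, 0.073], [0.002, -1.0, 0.019]]
wrist_force: [0.4, 1.5, -0.3]
gripper_width: 0.0503
```

```bash
python3 tilt.py
```

```text
tcp [ 0.529  -0.0207  0.1592] w 0.0503 F [ 0.4  1.5 -0.3] t 9.1Traceback (most recent call last):
  File "tilt.py", line 7, in <module>
    T=cloud(s,x["region"]); T=T[np.hypot(*(T[:,:2]-e[:2]).T)<.14]; print("conf",x["conf"],np.percentile(T,[3,50,97],0).round(3).tolist())
                                                                                          ~~~~~~~~~~~~~^^^^^^^^^^^^^^^
    return _quantile_unchecked(
        a, q, axis, out, overwrite_input, method, keepdims, weights)
    return _ureduce(a,
                    func=_quantile_ureduce_func,
    ...<5 lines>...
                    overwrite_input=overwrite_input,
                    method=method)
    r = func(a, **kwargs)
    result = _quantile(arr,
                       quantiles=q,
    ...<2 lines>...
                       out=out,
                       weights=wgt)
    slices_having_nans = np.isnan(arr[-1, ...])
                                  ~~~^^^^^^^^^
IndexError: index -1 is out of bounds for axis 0 with size 0
```

```bash
python3 look.py f.png
```

```text
conf 0.67 [[ 0.505 -0.076  0.079]
 [ 0.53  -0.005  0.166]
 [ 0.561  0.013  0.188]]
```

View pics/f.png

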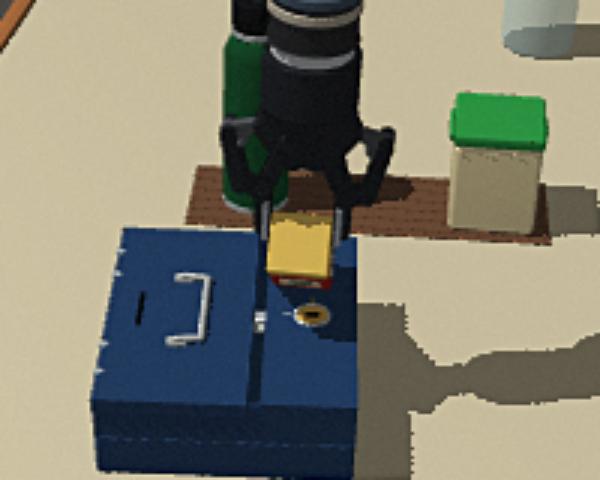

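Crop f.png: the lid now faces up at about 45 degrees (302,248), with red underside showing below it. The arc is working.

Emit:
{"fn": "apply_moves", "kwargs": {"plan": "0.009 -0.005 0 0 58.6;0.017 -0.008 0 0 58.6;0.026 -0.01 0 0 58.6;0.035 -0.011 0 0 58.6;0.044 -0.012 0 0 58.6;0.053 -0.012 0 0 58.6;0.062 -0.01 0 0 58.6;0.062 -0.01 0 0 58.6"}}

```text
t: 9.97
eef_pos: [0.5343, -0.0849, 0.1697]
orientation: [[0.07, 0.021, 0.997], [-0.998, -0.003, 0.07], [0.005, -1.0, 0.021]]
wrist_force: [-0.3, -0.8, 4.4]
gripper_width: 0.0502
```

```bash
python3 look.py g.png
```

```text
conf 0.71 [[ 0.509 -0.081  0.087]
 [ 0.532 -0.054  0.161]
 [ 0.556 -0.037  0.198]]
```

View pics/g.png

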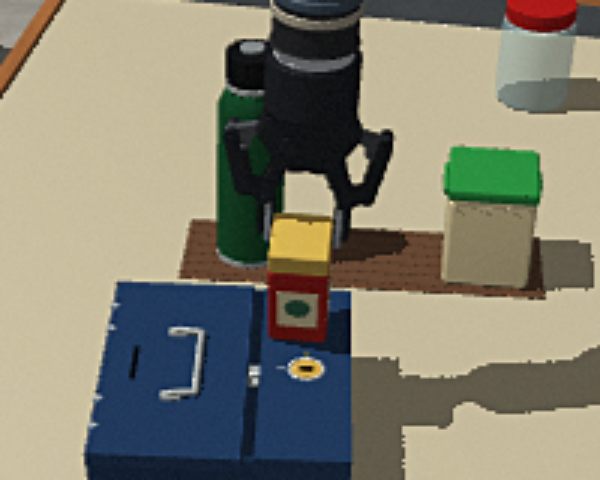

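Crop g.png: the tin is nearly upright on the deck, gold lid at (300,235). I'll measure the remaining tilt.

```bash
cat > face.py <<'E'
from h import *
e=np.array(read_state()["eef_pos"])
s=cams.snapshot("side"); r=nets.outline_of(s,"tin"); T=cloud(s,r[0]["region"]); T=T[np.hypot(*(T[:,:2]-e[:2]).T)<.14]
T=T[(T[:,2]<np.percentile(T[:,2],97)-.025)&(abs(T[:,0]-e[0])<.028)]
b=T[:,2].min(); m=np.median(T[:,1]); T=T[abs(T[:,1]-m)<.04]
from scipy.optimize import least_squares
f=least_squares(lambda p:p[0]+p[1]*(T[:,0]-e[0])+p[2]*(T[:,2]-.1)-T[:,1],[m,0,0],loss="soft_l1",f_scale=.003).x
print(len(T),"face y at z=.1",f[0].round(4),"tilt deg (+: top to +y)",np.degrees(np.arctan(f[2])).round(1),"z",T[:,2].min().round(3),T[:,2].max().round(3))
go([.5085,-.3319,.25],4.5)
E
python3 face.py
```

```text
479 face y at z=.1 -0.063 tilt deg (+: top to +y) 17.5 z 0.08 0.173
pos [ 0.5341 -0.0828  0.1697] yaw 4.15 q [-16.1   3.4  -0.7  84.8   0.2  69.8] t 10.1667
shift [ 0.2468 -0.0804 -0.0419] turn -0.006
```

Emit:
{"fn": "apply_moves", "kwargs": {"plan": "0.007 0.0 0 0 58.6;0.014 0.001 0 0 58.6;0.021 0.003 0 0 58.6;0.026 0.005 0 0 58.6;0.026 0.006 0 0 58.6"}}

```text
t: 10.58
eef_pos: [0.5358, -0.11, 0.1626]
orientation: [[0.071, 0.02, 0.997], [-0.997, -0.002, 0.071], [0.003, -1.0, 0.019]]
wrist_force: [-0.1, -0.9, -0.6]
gripper_width: 0.0499
```

```bash
python3 face.py
```

```text
551 face y at z=.1 -0.0688 tilt deg (+: top to +y) 1.4 z 0.083 0.168
pos [ 0.5357 -0.109   0.1629] yaw 4.1 q [-18.7   4.5  -0.3  84.1   0.3  67.2] t 10.6833
shift [ 0.2206 -0.0874 -0.0414] turn -0.007
```

Emit:
{"fn": "apply_moves", "kwargs": {"plan": "0 0 0 0 40;0 0 0 0 40;0 0 0 0 40;0 -0.03 0 0 40;0 -0.06 0 0 40;0 -0.085 0 0 40;0.04 -0.085 -0.02 0 40;0.08 -0.085 -0.04 0 40", "force": 25}}

```text
t: 11.35
eef_pos: [0.5036, -0.185, 0.2497]
orientation: [[0.078, 0.024, 0.997], [-0.997, -0.003, 0.078], [0.004, -1.0, 0.024]]
wrist_force: [0.3, -1.5, -1.9]
gripper_width: 0.0491
```

```bash
python3 face.py; python3 -c "
from h import *
go([.509,-.348,.2],4.1)"
```

```text
566 face y at z=.1 -0.145 tilt deg (+: top to +y) -0.3 z 0.166 0.254
pos [ 0.5004 -0.1903  0.2472] yaw 3.77 q [-28.2   3.4   8.2  93.7   0.3  58.1] t 11.45
shift [ 0.1418 -0.0021 -0.0012] turn -0.013
pos [ 0.5004 -0.1903  0.2472] yaw 3.77 q [-28.2   3.4   8.2  93.7   0.3  58.1] t 11.45
shift [ 0.1577  0.048  -0.0026] turn -0.006
```

Emit:
{"fn": "apply_moves", "kwargs": {"plan": "0.04 0.01 -0.003 0 40;0.08 0.02 -0.003 0 40;0.12 0.035 -0.003 0 40;0.155 0.05 -0.003 0 40;0.158 0.08 -0.003 0 40;0.158 0.105 -0.003 0 40;0.158 0.125 -0.003 0 40;0.158 0.135 -0.003 0 40"}}

```text
t: 12.12
eef_pos: [0.5082, -0.3466, 0.1078]
orientation: [[0.065, 0.012, 0.998], [-0.998, 0.002, 0.065], [-0.001, -1.0, 0.012]]
wrist_force: [-0.8, 1.0, -2.2]
gripper_width: 0.0497
```

```bash
python3 face.py; python3 -c "
from h import *
s=cams.snapshot('scene'); r=nets.outline_of(s,'tin')[0]; T=cloud(s,r['region']); print(r['conf'],np.percentile(T,[3,50,97],0).round(3))
"
```

```text
417 face y at z=.1 -0.307 tilt deg (+: top to +y) 0.8 z 0.024 0.112
pos [ 0.5085 -0.3465  0.1093] yaw 3.79 q [-40.8  15.9   6.6  80.2   0.5  45.4] t 12.2167
shift [-0.0146 -0.1407  0.0027] turn -0.012
0.78 [[ 0.485 -0.345  0.035]
 [ 0.525 -0.318  0.102]
 [ 0.533 -0.306  0.139]]
```

Emit:
{"fn": "apply_moves", "kwargs": {"plan": "0 0.01 0 0 40;0 0.018 0 0 40;0 0.022 0 0 40;0 0.025 0 0 40;0 0.025 0 0 40;0 0.025 0 0 40"}}

```text
t: 12.82
eef_pos: [0.5109, -0.3483, 0.0885]
orientation: [[0.066, 0.018, 0.998], [-0.998, -0.004, 0.066], [0.005, -1.0, 0.018]]
wrist_force: [-0.3, 0.1, -1.5]
gripper_width: 0.0496
```

```bash
python3 face.py
```

```text
405 face y at z=.1 -0.3086 tilt deg (+: top to +y) 1.0 z 0.005 0.093
pos [ 0.5113 -0.3486  0.0891] yaw 3.8 q [-40.8  16.3   4.8  77.4   0.5  45.4] t 12.9167
shift [-0.0159 -0.161   0.0014] turn -0.012
```

Emit:
{"fn": "apply_moves", "kwargs": {"plan": "0 0.004 -0.002 0 40;0 0.007 -0.002 0 40;0 0.008 -0.002 0 40;0 0.008 -0.002 0 58.5;0 0.008 -0.002 0 60;0 0.008 -0.002 0 68;0 0.008 -0.002 0 72;0 0.008 -0.002 0 72"}}

```text
t: 13.58
eef_pos: [0.5092, -0.3486, 0.0806]
orientation: [[0.066, 0.018, 0.998], [-0.998, -0.004, 0.066], [0.005, -1.0, 0.018]]
wrist_force: [-1.0, 0.6, -0.1]
gripper_width: 0.0612
```

```bash
python3 face.py;python3 -c "
from h import *
s=cams.snapshot('wrist'); cv2.imwrite('pics/w.png',s['pixels'])"
```

```text
428 face y at z=.1 -0.3111 tilt deg (+: top to +y) 0.2 z -0.003 0.089
pos [ 0.5091 -0.3486  0.0804] yaw 3.8 q [-40.9  16.3   3.8  76.5   0.5  45.3] t 13.6833
shift [-0.0158 -0.1696  0.0035] turn -0.012
```

View pics/w.png

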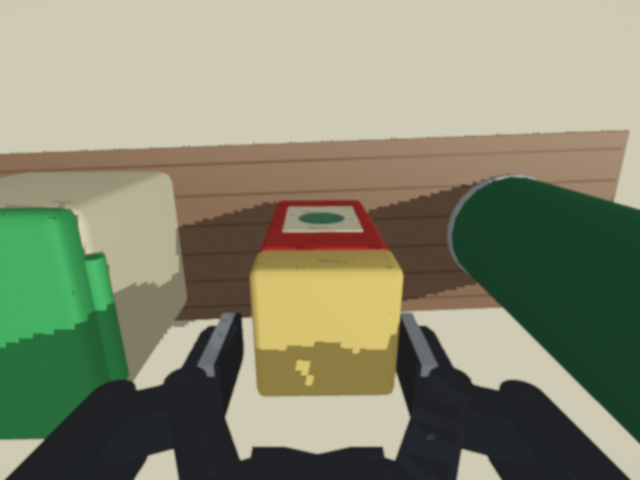

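The tin stands upright and centred between the open fingers (gold lid at (325,320)), with clear space to the caddy and the flask. Retreating, then measuring the keyhole from above.

Emit:
{"fn": "apply_moves", "kwargs": {"plan": "0 -0.04 0 0 72;0 -0.08 0 0 72;0 -0.12 0 0 72;0 -0.16 0 0 72;-0.03 -0.17 0 0 72;-0.07 -0.17 0 0 72;-0.11 -0.17 0 0 72;-0.15 -0.17 0 0 72"}}

```text
t: 14.4
eef_pos: [0.4961, -0.1972, 0.2501]
orientation: [[0.065, 0.02, 0.998], [-0.998, -0.004, 0.065], [0.006, -1.0, 0.019]]
wrist_force: [0.6, 0.3, -0.0]
gripper_width: 0.0612
```

Emit:
{"fn": "apply_moves", "kwargs": {"plan": "-0.04 0 0 0 60;-0.08 0 0 0 60;-0.12 0 0 0 60;-0.14 0 0 0 60;-0.14 0 0 0 60"}}

```text
t: 14.82
eef_pos: [0.4864, -0.0533, 0.2497]
orientation: [[0.071, 0.02, 0.997], [-0.997, -0.003, 0.071], [0.004, -1.0, 0.02]]
wrist_force: [0.2, -0.9, -0.0]
gripper_width: 0.0512
```

```bash
cat > kh.py <<'E'
from h import *
s=cams.snapshot("wrist"); cv2.imwrite("pics/kh.png",s["pixels"])
np.savez("/tmp/kh.npz",**{k:v for k,v in s.items() if k!="shot"})
for r in nets.look_for(s,"keyhole")[:2]: print(r)
px=s["pixels"].astype(int); B,G,R=px[...,0],px[...,1],px[...,2]
m=(R>B+40)&(s["depth"]>0)
v,u=np.nonzero(m); W=world(s,u,v); k=(abs(W[:,0]-.52)<.04)&(abs(W[:,1]+.03)<.04)&(abs(W[:,2]-.08)<.01)
print(k.sum()); W=W[k]; u,v=u[k],v[k]
print("ring",cv2.minEnclosingCircle((W[:,:2]*1000).astype(np.float32)),W.mean(0), "px",u.min(),u.max(),v.min(),v.max())
P=cloud(s); d=P[(P[:,2]>.074)&(P[:,2]<.084)&(P[:,0]>.45)]; print(cv2.minAreaRect((d[:,:2]*1000).astype(np.float32)))
cv2.imwrite("pics/khc.png",cv2.resize(s["pixels"][max(v.min()-40,0):v.max()+40,max(u.min()-40,0):u.max()+40],None,fx=5,fy=5,interpolation=cv2.INTER_CUBIC))
E
python3 kh.py; python3 -c "
from h import *
go([.52,-.03,.2],8)"
```

```text
{'xyz': [0.5864, 0.0007, 0.0819], 'conf': 0.81}
700
ring ((518.9434814453125, -36.64917755126953), 17.69589614868164) [ 0.51867265 -0.03195321  0.08092527] px 340 370 183 224
((590.7462158203125, -99.456787109375), (229.96499633789062, 416.564453125), 3.5113353729248047)
pos [ 0.487  -0.0569  0.2494] yaw 3.85 q [-14.5  -3.4   1.6  93.8  -0.   71.6] t 14.9167
shift [-0.025   0.0499  0.0338] turn -0.072
```

View pics/khc.png

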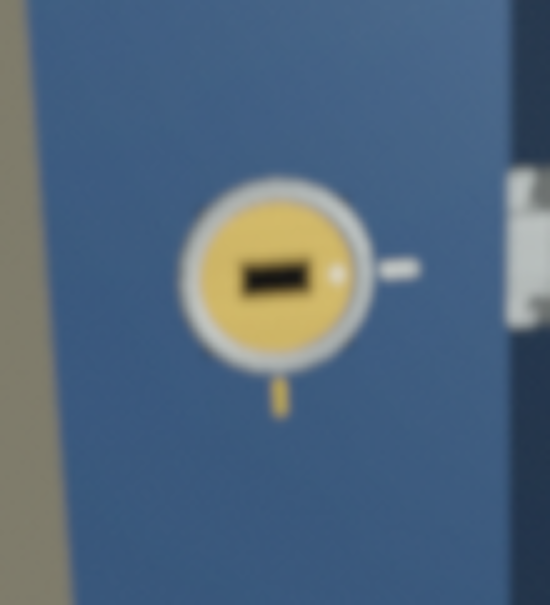

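Run:
```python
from h import *
s=np.load("/tmp/kh.npz"); px=s["pixels"].astype(int)
dd=np.array(s["depth"]); 
dark=(px.max(2)<60); vv,uu=np.mgrid[0:480,0:640]
# intersect rays with plane z=.08
Ti=np.linalg.inv(s["camera_from_world"]); o=Ti[:3,3]
def onplane(u,v,h):
    r=np.stack([(u-s["cx"])/s["fx"],-(v-s["cy"])/s["fy"],-np.ones(np.shape(u))],-1)@Ti[:3,:3].T
    return o+r*((h-o[2])/r[...,2])[...,None]
# ring: gold-ish
gold=(px[...,2]>px[...,0]+40); gold[:,:335]=0; gold[:,380:]=0; gold[:175]=0; gold[235:]=0
n,l,st,c=cv2.connectedComponentsWithStats(gold.astype(np.uint8)); print(st[1:],c[1:])
k=1+np.argmax(st[1:,4]); cs,_=cv2.findContours((l==k).astype(np.uint8),cv2.RETR_EXTERNAL,cv2.CHAIN_APPROX_NONE)
q=cs[0][:,0]; W=onplane(q[:,0].astype(float),q[:,1].astype(float),.08)
print("ring ellipse",cv2.fitEllipse((W[:,:2]*1000).astype(np.float32)))
x0,y0,w,h=st[k][:4]; sub=np.zeros_like(dark); sub[y0:y0+h,x0:x0+w]=1
hull=np.zeros((480,640),np.uint8); cv2.fillPoly(hull,[cv2.convexHull(cs[0])],1)
dk=(px[...,2]<90)&(hull>0)
v,u=np.nonzero(dk); W=onplane(u.astype(float),v.astype(float),.08)*1000; print("slot",cv2.minAreaRect(W[:,:2].astype(np.float32)),W.mean(0),len(u))
# deck's edges: silhouette from cloud near lid gap/front edge
P=cloud(s); f=P[(abs(P[:,2]-.08)<.003)&(P[:,0]<.55)&(abs(P[:,1])<.1)]
ys=np.arange(-.09,.08,.01); e=[f[abs(f[:,1]-y)<.005][:,0].min() for y in ys if (abs(f[:,1]-y)<.005).sum()>5]; print("front edge yaw",np.degrees(np.arctan(np.polyfit(ys[:len(e)],e,1)))[0], np.round(e,3))
```

```text
[[340 183  31  31 692]
 [355 219   2   6  12]] [[354.81647399 197.89884393]
 [355.5        221.5       ]]
ring ellipse ((518.8019409179688, -31.899980545043945), (24.925514221191406, 25.08493995666504), 55.43398666381836)
slot ((518.5130004882812, -31.825664520263672), (9.25391960144043, 3.3782989978790283), 3.833906888961792) [518.63766566 -32.04746358  80.        ] 51
front edge yaw -8.09329120739823 [0.488 0.487 0.485 0.485 0.483 0.482 0.48  0.479 0.477 0.476 0.474 0.473
 0.472 0.47  0.468 0.467 0.466]
```

The keyhole is clear: brass cylinder with its slot at crop (276,278), world about (0.519, -0.032), box yaw about 8 degrees. Next, the key.

```bash
python3 -c "
from h import *
go([.505,.28,.23],90)"
```

```text
pos [ 0.487  -0.0569  0.2494] yaw 3.85 q [-14.5  -3.4   1.6  93.8  -0.   71.6] t 14.9167
shift [-0.3351  0.018   0.0402] turn -1.504
```

Emit:
{"fn": "apply_moves", "kwargs": {"plan": "-0.335 0.01 0.04 -1.5 60;-0.335 0.01 0.04 -1.5 60;-0.335 0.01 0.04 -1.5 60;-0.335 0.01 0.04 -1.5 60;-0.335 0.01 0.04 -1.5 60;-0.335 0.01 0.04 -1.5 60;-0.335 0.01 0.04 -1.5 60;-0.335 0.01 0.04 -1.5 60"}}

```text
t: 15.58
eef_pos: [0.5055, 0.2758, 0.2377]
orientation: [[0.876, 0.02, 0.481], [-0.481, -0.006, 0.877], [0.02, -1.0, 0.005]]
wrist_force: [0.5, -0.9, 0.8]
gripper_width: 0.0511
```

Emit:
{"fn": "apply_moves", "kwargs": {"plan": "0 0 0 -0.5 60;0 0 0 -0.5 60;0 0 0 -0.5 60;0 0 0 -0.5 60;0 0 0 -0.5 60"}}

```text
t: 16.0
eef_pos: [0.5066, 0.2745, 0.237]
orientation: [[1.0, 0.02, 0.002], [-0.002, -0.007, 1.0], [0.02, -1.0, -0.007]]
wrist_force: [0.4, 0.2, -0.5]
gripper_width: 0.0515
```

```bash
cat > key.py <<'E'
from h import *
s=cams.snapshot("wrist"); cv2.imwrite("pics/key.png",s["pixels"])
px=s["pixels"].astype(int); B,G,R=px[...,0],px[...,1],px[...,2]
m=(R>2.2*G)&(R>60)&(s["depth"]>0)
n,l,st,c=cv2.connectedComponentsWithStats(m.astype(np.uint8))
for k in range(1,n):
    if st[k,4]<60: continue
    W=cloud(s,l==k); print(st[k],np.percentile(W,[3,50,97],0).round(4).tolist())
    top=W[W[:,2]>np.percentile(W[:,2],97)-.004]; print(" top",len(top),cv2.minAreaRect((top[:,:2]*1000).astype(np.float32)))
P=cloud(s); d=P[(abs(P[:,2]-.06)<.003)&(P[:,0]>.47)&(P[:,0]<.56)&(P[:,1]>.2)]; print("ledge",cv2.minAreaRect((d[:,:2]*1000).astype(np.float32)))
for k in ["key","spare"]: print(k,nets.look_for(s,k)[:2])
go([.505,.303,.1],90)
E
python3 key.py
```

```text
[349 200  14  40 413] [[0.4896, 0.2992, 0.0756], [0.4998, 0.3031, 0.0952], [0.5134, 0.3077, 0.097]]
 top 318 ((502.6585693359375, 303.8691711425781), (25.586267471313477, 8.533907890319824), 2.952202320098877)
ledge ((495.8805847167969, 346.58367919921875), (62.6574821472168, 180.85777282714844), 3.5142295360565186)
key [{'xyz': [0.5023, 0.3041, 0.0952], 'conf': 0.6}]
spare [{'xyz': [0.4925, 0.3872, 0.0748], 'conf': 0.73}]
pos [0.5062 0.2748 0.2374] yaw 89.63 q [22.2  9.6 13.8 93.3 -0.8 22.6] t 16.15
shift [-0.0041  0.1372  0.029 ] turn -0.006
```

View pics/key.png

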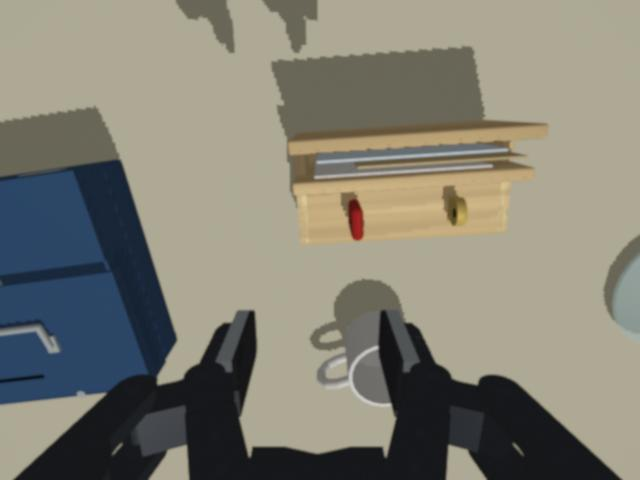

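The red key's head is at pixel (356,220) and the brass key at (459,211), 84 mm apart as expected. I'm gripping the red one at (0.503, 0.304).

```bash
python3 -c "
from h import *
go([.5027,.304,.068],93.2)"
```

```text
pos [0.5062 0.2748 0.2374] yaw 89.63 q [22.2  9.6 13.8 93.3 -0.8 22.6] t 16.15
shift [-0.0071  0.1691  0.0302] turn -0.062
```

Emit:
{"fn": "apply_moves", "kwargs": {"plan": "-0.006 0.03 0.03 -0.062 50;-0.006 0.06 0.03 -0.062 50;-0.006 0.09 0.03 -0.062 50;-0.006 0.11 0.03 -0.062 50;-0.006 0.12 0.03 -0.062 50;-0.006 0.12 0.03 -0.062 50"}}

```text
t: 16.65
eef_pos: [0.501, 0.3027, 0.1136]
orientation: [[0.998, 0.014, -0.054], [0.054, -0.009, 0.999], [0.014, -1.0, -0.01]]
wrist_force: [0.1, -0.9, 0.1]
gripper_width: 0.0425
```

```bash
python3 -c "
from h import *
go([.5027,.304,.068],93.2)"; python3 key.py | head -3
```

```text
pos [0.501  0.3027 0.1136] yaw 93.07 q [25.  11.5  1.9 79.8 -0.8 21.9] t 16.65
shift [0.0012 0.0456 0.0016] turn -0.002
[ 312  263   19   70 1162] [[0.4895, 0.3, 0.072], [0.497, 0.304, 0.0951], [0.5135, 0.3082, 0.097]]
 top 836 ((502.8410949707031, 304.22528076171875), (26.37335777282715, 8.638899803161621), 3.7297611236572266)
ledge ((498.97296142578125, 346.42254638671875), (61.699562072753906, 181.78274536132812), 1.2745615243911743)
```

Emit:
{"fn": "apply_moves", "kwargs": {"plan": "0.001 0.015 0.0015 -0.006 40;0.001 0.03 0.0015 -0.006 40;0.001 0.045 0.0015 -0.006 40;0.001 0.045 0.0015 -0.006 30;0.001 0.045 0.0015 -0.006 0;0.001 0.045 0.0015 -0.006 0;0.001 0.045 0.0015 -0.006 0;0.001 0.045 0.0015 -0.006 0", "force": 60}}

```text
t: 17.47
eef_pos: [0.507, 0.306, 0.0759]
orientation: [[0.998, 0.025, -0.06], [0.06, -0.004, 0.998], [0.025, -1.0, -0.005]]
wrist_force: [-0.2, -0.5, -1.0]
gripper_width: 0.0086
```

Emit:
{"fn": "apply_moves", "kwargs": {"plan": "0 0 0 0 0;0 0 0 0 0;0 0 0 0 0;0 0 0 0 0"}}

```text
t: 17.8
eef_pos: [0.5073, 0.3061, 0.0762]
orientation: [[0.998, 0.026, -0.06], [0.06, -0.004, 0.998], [0.026, -1.0, -0.005]]
wrist_force: [1.2, -1.2, -0.1]
gripper_width: 0.0086
```

The TCP settled about 8 mm too high, so I'll open a little and regrip lower.

Emit:
{"fn": "apply_moves", "kwargs": {"plan": "0 0 0 0 22;0 0 0 0 25;-0.003 0.005 -0.001 0 25;-0.004 0.01 -0.002 0 25;-0.004 0.01 -0.002 0 25;-0.004 0.01 -0.002 0 25"}}

```text
t: 18.3
eef_pos: [0.5028, 0.3034, 0.065]
orientation: [[0.998, 0.024, -0.06], [0.06, -0.004, 0.998], [0.024, -1.0, -0.006]]
wrist_force: [0.1, 0.1, 0.5]
gripper_width: 0.0214
```

```bash
python3 -c "
from h import *
go([.5027,.304,.068],93.2)
s=read_state(); print(np.round(s['orientation'],3),s['wrist_force'],s['tau'])"; python3 key.py | head -3
```

```text
pos [0.5028 0.3034 0.065 ] yaw 93.44 q [25.  12.3 -2.8 73.7 -0.8 21.6] t 18.3
shift [-0.     -0.003   0.0006] turn 0.004
[[ 0.998  0.024 -0.06 ]
 [ 0.06  -0.004  0.998]
 [ 0.024 -1.    -0.006]] [0.10980593 0.07519004 0.54943806] [ 9.24667438e-04 -3.96981883e+01  3.14145899e+01 -1.59382867e-01
 -4.96635621e-02 -9.09910323e-04]
[ 310  309   26   95 2186] [[0.4901, 0.3009, 0.0734], [0.4954, 0.3051, 0.0948], [0.5139, 0.3092, 0.0968]]
 top 1454 ((503.54205322265625, 305.51287841796875), (26.896177291870117, 8.66069507598877), 3.137186050415039)
ledge ((495.9304504394531, 346.43109130859375), (63.0765380859375, 181.14370727539062), 3.637901544570923)
```

Emit:
{"fn": "apply_moves", "kwargs": {"plan": "0 -0.002 0.001 0.004 25;0 -0.002 0.001 0.004 0;0 -0.002 0.001 0.004 0;0 -0.002 0.001 0.004 0;0 -0.002 0.001 0.004 0;0 -0.002 0.001 0.004 0", "force": 60}}

```text
t: 18.95
eef_pos: [0.5042, 0.3052, 0.0689]
orientation: [[0.998, 0.028, -0.056], [0.056, -0.003, 0.998], [0.027, -1.0, -0.004]]
wrist_force: [0.3, 0.5, 4.9]
gripper_width: 0.009
```

Emit:
{"fn": "apply_moves", "kwargs": {"plan": "0.0003 -0.01 0 0 0;0.0006 -0.02 0 0 0;0.001 -0.03 0 0 0;0.001 -0.04 0 0 0;0.002 -0.06 0 0 0;0.002 -0.08 0 0 0;0.002 -0.09 0 0 0;0.002 -0.09 0 0 0"}}

```text
t: 19.62
eef_pos: [0.5058, 0.3065, 0.1634]
orientation: [[0.998, 0.034, -0.056], [0.056, 0.0, 0.998], [0.034, -0.999, -0.002]]
wrist_force: [1.3, 0.9, 0.6]
gripper_width: 0.0088
```

```bash
python3 key.py | head -2; python3 -c "
from h import *
go([.5187,-.0319,.16],98)
print(np.round(read_state()['orientation'],3))"
```

```text
[ 305  294   26   99 2224] [[0.4917, 0.3018, 0.1641], [0.4967, 0.3059, 0.1892], [0.5154, 0.3102, 0.1913]]
 top 1434 ((505.0964050292969, 306.35760498046875), (27.57380485534668, 8.969742774963379), 4.0886311531066895)
pos [0.5034 0.3054 0.1582] yaw 93.22 q [25.2 10.6  5.9 84.  -0.8 21.9] t 19.7667
shift [-3.700e-03 -3.000e-04 -3.376e-01] turn -0.083
[[ 0.998  0.027 -0.056]
 [ 0.056 -0.003  0.998]
 [ 0.026 -1.    -0.005]]
```

Emit:
{"fn": "apply_moves", "kwargs": {"plan": "-0.004 -0.005 -0.338 -0.083 0;-0.004 -0.005 -0.338 -0.083 0;-0.004 -0.005 -0.338 -0.083 0;-0.004 -0.005 -0.338 -0.083 0;-0.004 -0.005 -0.338 -0.083 0;-0.004 -0.005 -0.338 -0.083 0;-0.004 -0.005 -0.338 -0.083 0;-0.004 -0.005 -0.338 -0.083 0"}}

```text
t: 20.43
eef_pos: [0.5166, -0.0292, 0.1627]
orientation: [[0.99, 0.024, -0.139], [0.139, -0.003, 0.99], [0.023, -1.0, -0.006]]
wrist_force: [1.1, 0.7, -1.0]
gripper_width: 0.009
```

Emit:
{"fn": "apply_moves", "kwargs": {"plan": "0 0 -0.04 0 0;0 0 -0.04 0 0;0 0 -0.04 0 0;0 0 -0.04 0 0;0 0 -0.04 0 0;0 0 -0.04 0 0"}}

```text
t: 20.93
eef_pos: [0.5218, -0.0672, 0.1625]
orientation: [[0.99, 0.023, -0.141], [0.141, -0.002, 0.99], [0.022, -1.0, -0.005]]
wrist_force: [0.4, 0.4, 0.3]
gripper_width: 0.0092
```

```bash
cat > al.py <<'E'
from h import *
import sys
st=read_state(); e=np.array(st["eef_pos"]); print("tcp",e.round(4),"F",np.round(st["wrist_force"],1),np.round(st["orientation"],3).tolist())
for n in (sys.argv[1:] or ["wrist","side","scene"]):
    s=cams.snapshot(n); cv2.imwrite(f"pics/al_{n}.png",s["pixels"])
    Ti=np.linalg.inv(s["camera_from_world"]); o=Ti[:3,3]
    px=s["pixels"].astype(int); B,G,R=px[...,0],px[...,1],px[...,2]
    m=(R>2.2*G)&(R>60)&(s["depth"]>0); v,u=np.nonzero(m); W=world(s,u,v); k=np.linalg.norm(W[:,:2]-e[:2],axis=1)<.04
    W=W[k]
    if len(W)>15:
        t=W[W[:,2]>np.percentile(W[:,2],97)-.004]; print(n,"key head pts",len(W),W.min(0).round(4),W.max(0).round(4),"top",cv2.minAreaRect((t[:,:2]*1000).astype(np.float32)))
    m=(R>B+40)&(G>100)&(s["depth"]>0); v,u=np.nonzero(m); W=world(s,u,v); k=(np.linalg.norm(W[:,:2]-[.5187,-.0319],axis=1)<.014)&(abs(W[:,2]-.08)<.008)
    u,v=u[k].astype(float),v[k].astype(float)
    if len(u)>30:
        r=np.stack([(u-s["cx"])/s["fx"],-(v-s["cy"])/s["fy"],-np.ones(len(u))],-1)@Ti[:3,:3].T
        W=o+r*((.08-o[2])/r[:,2])[:,None]; h=cv2.convexHull((W[:,:2]*1000).astype(np.float32)); print(n,"ring pts",len(u),cv2.fitEllipse(h) if len(h)>4 else "")
E
python3 al.py
```

```text
tcp [ 0.5218 -0.0672  0.1625] F [0.4 0.4 0.3] [[0.99, 0.023, -0.141], [0.141, -0.002, 0.99], [0.022, -1.0, -0.005]]
wrist key head pts 2301 [ 0.5073 -0.0736  0.1585] [ 0.5346 -0.0615  0.1975] top ((521.1495971679688, -67.18376159667969), (27.163175582885742, 9.112298965454102), 8.799559593200684)
wrist ring pts 1144 ((518.9072265625, -30.935894012451172), (25.961071014404297, 26.005002975463867), 78.84283447265625)
side key head pts 35 [ 0.5105 -0.0739  0.1539] [ 0.5381 -0.0524  0.1955] top ((535.404296875, -60.522804260253906), (3.5348405838012695, 17.87528419494629), 16.331907272338867)
side ring pts 38 ((519.8981323242188, -32.700191497802734), (22.98282241821289, 25.537534713745117), 100.10586547851562)
scene key head pts 86 [ 0.5101 -0.0737  0.1566] [ 0.5368 -0.062   0.1926] top ((522.53125, -68.7637939453125), (25.153438568115234, 6.033679008483887), 13.625081062316895)
scene ring pts 85 ((516.9453735351562, -32.60029602050781), (25.063926696777344, 25.21678924560547), 124.49669647216797)
```

```bash
python3 -c "
from h import *
go([.5194,-.0312,.125],98.1)"
```

```text
pos [ 0.5222 -0.0675  0.163 ] yaw 98.11 q [-14.8   1.2  -3.7  83.8   0.2 -22.9] t 21.0833
shift [0.0015 0.0378 0.0366] turn 0.0
```

Emit:
{"fn": "apply_moves", "kwargs": {"plan": "0.0015 0 0.018 0 0;0.0015 0 0.036 0 0;0.0015 0.012 0.0366 0 0;0.0015 0.025 0.0366 0 0;0.0015 0.037 0.0366 0 0;0.0015 0.037 0.0366 0 0;0.0015 0.037 0.0366 0 0;0.0015 0.037 0.0366 0 0"}}

```text
t: 21.75
eef_pos: [0.5194, -0.0314, 0.1259]
orientation: [[0.99, 0.024, -0.141], [0.141, -0.003, 0.99], [0.023, -1.0, -0.006]]
wrist_force: [0.2, -0.6, 0.1]
gripper_width: 0.0093
```

```bash
python3 al.py wrist side; python3 -c "
from h import *
go([.5194,-.0312,.115],98.1)"
```

```text
tcp [ 0.5194 -0.0314  0.1259] F [ 0.2 -0.6  0.1] [[0.99, 0.024, -0.141], [0.141, -0.003, 0.99], [0.023, -1.0, -0.006]]
wrist key head pts 2292 [ 0.505  -0.0377  0.1226] [ 0.5322 -0.0254  0.1605] top ((519.0111083984375, -31.302072525024414), (27.055744171142578, 9.118412971496582), 8.704755783081055)
wrist ring pts 1350 ((519.1353149414062, -31.094844818115234), (25.920812606811523, 26.050256729125977), 128.71717834472656)
side key head pts 25 [ 0.4992 -0.0344  0.1209] [0.5357 0.0021 0.2124] top ((499.43231201171875, -15.893250465393066), (4.270083904266357, 0.0), 95.19856262207031)
side ring pts 37 ((520.4238891601562, -32.391624450683594), (22.871158599853516, 24.293054580688477), 68.33123016357422)
pos [ 0.52   -0.0315  0.1266] yaw 98.08 q [-10.9   0.7  -8.4  79.5   0.1 -19. ] t 21.85
shift [-0.0008  0.0116  0.0004] turn -0.0
```

Emit:
{"fn": "apply_moves", "kwargs": {"plan": "-0.0006 0.004 0 0 0;-0.0008 0.008 0 0 0;-0.0009 0.012 0 0 0;-0.0009 0.015 0 0 0;-0.0009 0.015 0 0 0"}}

```text
t: 22.27
eef_pos: [0.5187, -0.0316, 0.1104]
orientation: [[0.99, 0.023, -0.141], [0.141, -0.002, 0.99], [0.023, -1.0, -0.006]]
wrist_force: [0.3, 0.1, -0.1]
gripper_width: 0.0091
```

```bash
python3 al.py wrist
```

```text
tcp [ 0.5187 -0.0316  0.1104] F [ 0.3  0.1 -0.1] [[0.99, 0.023, -0.141], [0.141, -0.002, 0.99], [0.023, -1.0, -0.006]]
wrist key head pts 2302 [ 0.5042 -0.0379  0.1063] [ 0.5315 -0.0256  0.145 ] top ((518.0245361328125, -31.56280517578125), (27.05646324157715, 9.106376647949219), 8.483805656433105)
wrist ring pts 1174 ((518.4349365234375, -31.167442321777344), (24.36900520324707, 26.09389305114746), 13.254181861877441)
```

The key is inside the slot's mouth with no resistance. Continuing down with a small wiggle along x.

Emit:
{"fn": "apply_moves", "kwargs": {"plan": "0 0.003 0 0 0;0.0008 0.005 0 0 0;-0.001 0.006 0 0 0;0.0008 0.007 0 0 0;-0.001 0.008 0 0 0;0.0008 0.009 0 0 0;-0.001 0.010 0 0 0;0 0.010 0 0 0"}}

```text
t: 22.98
eef_pos: [0.5186, -0.0315, 0.1014]
orientation: [[0.99, 0.023, -0.141], [0.141, -0.003, 0.99], [0.022, -1.0, -0.006]]
wrist_force: [-4.8, 0.9, 4.1]
gripper_width: 0.0091
```

Emit:
{"fn": "apply_moves", "kwargs": {"plan": "0.001 0.002 0 0 0;-0.001 0.003 0 0 0;0.001 0.004 0 0 0;-0.001 0.005 0 0 0;0.001 0.006 0 0 0;-0.001 0.007 0 0 0;0.001 0.008 0 0 0;0 0.008 0 0 0"}}

```text
t: 23.65
eef_pos: [0.5179, -0.0316, 0.0927]
orientation: [[0.99, 0.02, -0.141], [0.141, -0.003, 0.99], [0.02, -1.0, -0.006]]
wrist_force: [-2.9, 0.6, 1.5]
gripper_width: 0.0087
```

```bash
python3 al.py wrist
```

```text
tcp [ 0.5179 -0.0316  0.0927] F [-2.9  0.6  1.5] [[0.99, 0.02, -0.141], [0.141, -0.003, 0.99], [0.02, -1.0, -0.006]]
wrist key head pts 2293 [ 0.5033 -0.0379  0.0887] [ 0.531  -0.026   0.1271] top ((517.201171875, -31.565282821655273), (27.416282653808594, 9.149441719055176), 8.856345176696777)
wrist ring pts 417 ((517.0147094726562, -30.830692291259766), (21.55760955810547, 24.51207160949707), 177.30055236816406)
```

Emit:
{"fn": "apply_moves", "kwargs": {"plan": "0 0.002 0 0 0;0.001 0.003 0 0 0;-0.0005 0.004 0 0 0;0.001 0.005 0 0 0;0 0.006 0 0 0;0 0.006 0 0 0"}}

```text
t: 24.2
eef_pos: [0.518, -0.0316, 0.0888]
orientation: [[0.99, 0.021, -0.141], [0.141, -0.003, 0.99], [0.021, -1.0, -0.006]]
wrist_force: [-7.5, 1.0, 12.7]
gripper_width: 0.0089
```

```bash
python3 al.py wrist side
```

```text
tcp [ 0.518  -0.0316  0.0888] F [-7.5  1.  12.7] [[0.99, 0.021, -0.141], [0.141, -0.003, 0.99], [0.021, -1.0, -0.006]]
wrist key head pts 2280 [ 0.5034 -0.0379  0.0849] [ 0.5305 -0.0258  0.1243] top ((517.0979614257812, -31.61983871459961), (26.921825408935547, 9.077826499938965), 8.500568389892578)
wrist ring pts 229 ((517.6566772460938, -30.6082820892334), (22.575576782226562, 24.827735900878906), 164.0024871826172)
side key head pts 27 [ 0.4781 -0.0357  0.0795] [0.5332 0.0009 0.255 ] top ((478.1035461425781, -33.549217224121094), (0.0, 0.0), 0.0)
```

```bash
python3 key.py | head -2; python3 -c "
from h import *
print(read_state()['eef_pos'])
import cv2
a=cv2.imread('pics/key.png'); cv2.imwrite('pics/kcrop.png',cv2.resize(a[200:460,200:460],None,fx=2.2,fy=2.2))"
```

```text
[ 304  294   27   99 2285] [[0.504, -0.0373, 0.0894], [0.5086, -0.0326, 0.1146], [0.5271, -0.0276, 0.1168]]
 top 1453 ((517.072021484375, -31.62580108642578), (27.1801815032959, 9.109247207641602), 8.590378761291504)
[ 0.5179628  -0.03160099  0.08881807]
```

View pics/kcrop.png

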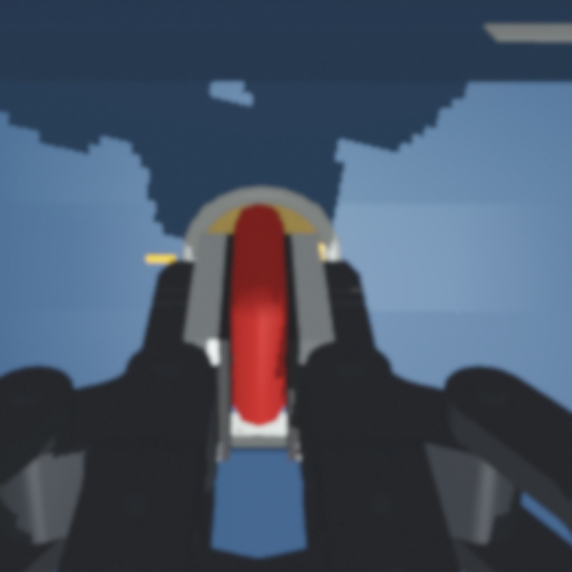

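The key's head top is at the same height above the deck as it was above the rack ledge (0.1168 against 0.0968 + 0.020), so the key is home. Crop: the red head is between the pads at (260,315), right at the cylinder. Now turning clockwise.

Emit:
{"fn": "apply_moves", "kwargs": {"plan": "0.0005 0.002 0 0 0;0.0005 0.002 0 0.1 0;0.0005 0.002 -0.0002 0.2 0;0.0004 0.002 -0.0003 0.32 0;0.0003 0.002 -0.0005 0.44 0;0.0002 0.002 -0.0006 0.56 0;0.0001 0.002 -0.0007 0.68 0;0 0.002 -0.0007 0.78 0", "force": 100}}

```text
t: 25.12
eef_pos: [0.5181, -0.0303, 0.0889]
orientation: [[0.8, 0.022, 0.599], [-0.6, 0.001, 0.8], [0.017, -1.0, 0.014]]
wrist_force: [-7.0, 5.9, 11.3]
gripper_width: 0.0081
```

```bash
python3 key.py | head -2; python3 -c "
from h import *
go([.518,-.0316,.0888],8); s=read_state(); print(s['wrist_force'],s['wrist_torque'],np.round(s['orientation'],3))"
```

```text
[ 306  294   24   99 2182] [[0.5057, -0.0383, 0.0891], [0.5108, -0.0266, 0.1148], [0.5263, -0.021, 0.1168]]
 top 1394 ((517.39208984375, -31.040590286254883), (8.356474876403809, 27.800321578979492), 52.9559326171875)
pos [ 0.5181 -0.0304  0.0889] yaw 53.46 q [-10.9   1.4 -11.9  75.4   0.3  25.6] t 25.2667
shift [ 0.0007  0.0001 -0.001 ] turn 0.793
[-7.25392513  5.82891376 12.44093019] [1.201829   1.68671182 0.04850069] [[ 0.803  0.022  0.595]
 [-0.595  0.001  0.803]
 [ 0.017 -1.     0.014]]
```

Emit:
{"fn": "apply_moves", "kwargs": {"plan": "-0.0003 0.002 0 0.12 0;-0.0003 0.002 0 0.24 0;-0.0004 0.002 -0.0002 0.36 0;-0.0004 0.002 -0.0003 0.48 0;-0.0004 0.002 -0.0003 0.6 0;-0.0004 0.002 -0.0004 0.72 0;-0.0004 0.002 -0.0005 0.82 0;-0.0004 0.002 -0.0005 0.88 0"}}

```text
t: 25.93
eef_pos: [0.519, -0.0296, 0.089]
orientation: [[0.05, 0.026, 0.998], [-0.999, 0.003, 0.05], [-0.001, -1.0, 0.026]]
wrist_force: [-3.6, 4.4, 9.2]
gripper_width: 0.0083
```

```bash
python3 key.py | head -2; python3 -c "
from h import *
go([.518,-.0316,.0888],1); s=read_state(); print(s['wrist_force'],s['wrist_torque'],np.round(s['orientation'],3))"
```

```text
[ 306  294   24   99 2165] [[0.5134, -0.041, 0.0895], [0.5174, -0.022, 0.1149], [0.5215, -0.017, 0.117]]
 top 1398 ((517.6925048828125, -30.912742614746094), (8.346324920654297, 27.28150177001953), 2.352365493774414)
pos [ 0.519  -0.0296  0.089 ] yaw 3.09 q [-10.9   1.3 -12.   75.2   0.4  76. ] t 26.0833
shift [ 0.0019  0.0002 -0.0011] turn 0.036
[-4.217103    3.49628991  9.8735452 ] [0.5187579  0.97523149 0.08534993] [[ 0.054  0.026  0.998]
 [-0.999  0.003  0.054]
 [-0.001 -1.     0.026]]
```

Emit:
{"fn": "apply_moves", "kwargs": {"plan": "0 0.0015 0 0.04 0;0 0.0015 0 0.07 0;0 0.0015 0 0.07 0;0 0.0015 0 0.07 0;0 0.0015 0 0.07 0;0 0.0015 0 0.07 0"}}

```text
t: 26.58
eef_pos: [0.5191, -0.0295, 0.089]
orientation: [[-0.016, 0.027, 1.0], [-1.0, 0.002, -0.016], [-0.003, -1.0, 0.027]]
wrist_force: [-6.0, 0.7, 8.7]
gripper_width: 0.0083
```

```bash
python3 key.py | head -2; python3 -c "
from h import *
go([.518,-.0316,.0888],1); s=read_state(); print(s['wrist_force'],s['wrist_torque'],s['gripper_width'],s['joint_vel'])
s=cams.snapshot('side')
r=nets.outline_of(s,'tin')[0]; T=cloud(s,r['region']); print(r['conf'],np.percentile(T,[3,50,97],0).round(3))
for n in ['side','scene']:
  s=cams.snapshot(n)
  print(n,[(k,np.round(nets.look_for(s,k)[0]['xyz'],3)) for k in ['flask','caddy','cup','tin'] if nets.look_for(s,k)])
"
```

```text
[ 306  294   24   99 2166] [[0.5138, -0.0409, 0.0896], [0.5179, -0.022, 0.1149], [0.522, -0.0169, 0.117]]
 top 1393 ((517.755615234375, -30.564468383789062), (26.5283145904541, 8.348010063171387), 88.58168029785156)
pos [ 0.5191 -0.0295  0.089 ] yaw -0.89 q [-10.9   1.3 -12.1  75.2   0.4  80. ] t 26.7333
shift [ 0.0021  0.0002 -0.0011] turn -0.033
[-5.45863164  1.62260098  8.6875255 ] [0.07010821 1.50998696 0.1096486 ] 0.008081316046676926 [-0.04745653 -0.04958094 -0.05559082 -0.00695974 -0.03484893  0.0827557 ]
0.84 [[ 0.486 -0.343  0.017]
 [ 0.496 -0.314  0.074]
 [ 0.507 -0.306  0.114]]
side [('flask', array([ 0.622, -0.297,  0.135])), ('caddy', array([ 0.381, -0.305,  0.089])), ('cup', array([0.673, 0.349, 0.037])), ('tin', array([ 0.493, -0.31 ,  0.079]))]
scene [('flask', array([ 0.643, -0.306,  0.145])), ('caddy', array([ 0.417, -0.33 ,  0.1  ])), ('cup', array([0.67 , 0.339, 0.035])), ('tin', array([ 0.524, -0.322,  0.09 ]))]
```

```bash
python3 -c "
from h import *
hand_in()
s=read_state(); print(s['t'],s['eef_pos'],s['gripper_width'],s['wrist_force'])"
```

```text
the job is handed in; nothing more can be done
the job is handed in; nothing more can be done
```

The job is handed in at about 27 s of the 72 s. The tin is back in the gap, and the red key is home in the lock, turned and still gripped. `hand_in` gives no verdict, and my state reading straight after it returned nothing.

- **Tin:** I gripped it loosely at the lid end and swung it upright about its base edge on the box deck. It dropped a centimetre or two back onto the deck once while I was finding the right grip. It now stands lid up and released, about 0.2° off vertical and within roughly 4 mm of the gap's middle. I checked at the end that it was still standing there.
- **Key in the lock:** I lifted the red key from the holder and eased it past the pins with small shifts along x. It met no more than about 13 N of vertical push. The top of its head sat at 0.1168 m, against 0.1168 m expected when home, so I took it as fully in before turning.
- **Turn:** The gripper turned 99° (1.73 rad) clockwise. Allowing for the 0.14 rad of play, the cylinder should be at about 1.58 rad. The wrist reads 0.11 N m, close to the quarter-turn spring torque. I could not see the cylinder angle or the bolt directly.
- **Last checks:** The key was still home after the turn (0.1170 m), gripped at a 100 N setting with about 9 N of push-back from the lock. Flask, caddy and cup were within a few millimetres of where they started, within the networks' accuracy. I did not re-measure the brass key at the end, but the fingers never came near it.

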